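Free the pine blank from its marking jig

ROBOT

A 6-joint arm with a two-finger parallel gripper is mounted at the origin on the work surface. World frame = base frame: x ahead of the robot, y to its left, z up, the work surface at z = 0. Lengths are in mm, angles in rad, forces in N, time in s.
With the tool pointing down it reaches from about 300 to 750 mm from the base axis. Payload 8.5 kg.
Tool frame: the origin (TCP) lies on the centre line of the jaws, within the pads' length; the fingertips stand tip_extent ahead of it and the grasp point (between the pads) lies 11 mm behind it (tip_extent is the distance from the TCP to the fingertips, in mm); x points along the fingers, y is the direction in which the jaws open and shut, and the axes are right-handed (so a half turn about x gives the same grasp; the last joint's range is limited). The gripper opens to 85 mm and grips with 20 to 120 N. Pads are 22 mm wide; open, the fingers measure 114 mm over their backs; the gripper's body (76 mm by 85 mm) begins 54 mm behind the grasp point. The pads swing forward as they close: fully open they stand 13 mm farther back than shut.
Start: joints at [1.004, 0.381, 1.297, -0, 1.464, -0.215], TCP at [189.514, 516.299, 239.322] pointing down, gripper open.
Joint ranges: [-3.11, 3.11], [-0.89, 2.33], [0.22, 2.48], [-1.42, 4.56], [0.17, 2.85], [-2.88, 2.88]. Speed limits (rad/s): [2.39, 2.39, 3.14, 3.14, 3.14, 3.14].

INTERFACE

Orientations are given as a unit quaternion [w, x, y, z].
In Python, from workcell import * gives the robot as it stands. The module is installed in compiled form; this text tells all that it offers.
- The arm moves only by the tool jog_arm, never from a script. Its argument "steps" is a list of rows, each a list of 3 entries, a list of its own where there are three numbers: the opening, from -1 (shut) to 1 (fully open), then the shift along the tool's x, y, z in m, then the turn about the tool's x in rad. A call has 1 to 8 rows; each row is the pose to reach, as a shift and turn from the pose commanded when the call began, along the tool's axes at that moment; what a row does not reach only later rows make up. A row lasts 1/8 s, in which the tool goes at most 62.5 mm and 10.7 degrees, less where a joint would pass 70% of its speed; a pose out of reach is approached as far as the arm can. A call with a gripper value outside its range is refused whole. The fingers move at their own pace and stop on an object; "grip_force" is the grip in N (left out, the last holds). Time passes only in rows, so rows that repeat a pose let the fingers close. It gives the time, the measured TCP pose, the force and the opening at its end, in the units of the state.
- get_state(): the state, without advancing time (a new reading comes with each control period).
- get_image(name): name is "scene" or "top" or "wrist"; returns (picture, depth): 480x640x3 uint8, red, green, blue; 480x640 float32, mm along the optical axis (not along the pixel's ray), 0 where there is no reading.
- camera_model(name): a dict with "K" (3x3 intrinsics, pixels), "R" (3x3) and "t" (3): a world point X has camera coordinates R X + t; the wrist camera has in their place "mount" (4x4, takes a point from camera to tool coordinates, whose origin is the TCP and whose axes are the tool frame's). Camera axes: x right, y down, z forward; pixel columns grow to the right and rows downward; lengths in mm; the calibration is good to about 2 mm. A picture is of the moment at which its call begins: read the wrist's pose just before it. camera_model takes no time and is no camera call.
- hand_in(): hands the job in, once; it reports no verdict.
The state is a dict: "time_s": time; "q": joint angles; "joint_vel": joint speeds; "effort": joint torques, N m; "ee_pos": TCP position; "ee_rot": TCP orientation; "wrist_force": force on the tool from outside, world axes, zero at the start; "moment": the same for the moment, N m; "finger_gap": finger opening in mm.
Only numpy, scipy, OpenCV 4.12 (cv2) and the standard library are available. Lean on these libraries where they do the work, as an engineer would, in place of code of your own. Each camera call takes 0.05 s, during which the arm holds its last target.

TASK

In the woodworking class, two marking jigs each hold a small wood blank under a spring-loaded hold-down finger with a red knob. On the jig with the light pine blank, swing the finger up by its knob until it stays open by itself with the blank still in the jig; then take the pine blank out and set it down (do not drop it) flat inside the blue tray. Leave that finger open, and leave the dark walnut blank in its jig.

Things in the scene. Friction and masses are not known exactly. Their poses are not given: they have to be found in the camera images.
- pine_knob (a point): Centre of red knob at the end of the pine jig's finger, 60 mm over the bench: disc 28 mm dia, 16 mm thick, axis level along y; pinch its flat faces. x points along the finger to its hinge, level, 90 mm off; knob swings up about it on a 90 mm arc, turning in the grip. About 5 N starts it; past 40 deg it springs on to a stop at 120 deg (knob 138 mm high, 45 mm beyond hinge) and stays.
- pine_mid (a point): Centre of the loose light pine blank, 140 x 45 x 19 mm (x, y, z up), 60 g, under the knob. It lies on the fixed jig's base (12 mm thick, 110 mm wide), centre 21.5 mm over the bench, length towards the hinge. Rails 8 mm high stand beside it only 35 to 71 mm from its centre, hinge side; its middle is free on both sides down to the base. Hinge cheeks 70 mm tall.
- tray: Open blue plastic tray fixed to the bench, 220 x 160 mm outside (x, y), walls 5 mm thick, 32 mm high overall, floor 5 mm thick. Origin at the centre of its underside, on the bench top.
- walnut_mid (a point): Centre of the dark walnut blank, same size as the pine one, held in an identical second jig with its own red-knobbed finger; to be left there.
Things that resemble listed ones, but are neither listed nor needed, are in the scene too. Leave any orange or purple look-alike of the part that bears pine_mid alone.

How it is judged (in metres and radians):
On the way:
1. the pine jig's finger is swung up past the point where it stays open, its knob more than 120 mm above the bench, with the pine blank still within 20 mm of where it lay (height (world z) of pine_knob above 0.12 m and distance of pine_mid from where it was at the start of the episode below 0.02 m), for 0.2 s.
At the end, for the whole second after the job is handed in: The pine blank lies still and flat (within 10 degrees) on the floor of the blue tray, its centre within 60 mm of the tray's centre along and across the tray; the pine jig's finger still stands open (knob above 120 mm) and the walnut blank is within 15 mm of where it was (x of pine_mid in the frame of tray between -0.06 and 0.06 m and y of pine_mid in the frame of tray between -0.06 and 0.06 m and z of pine_mid in the frame of tray below 0.02 m and angle between pine_mid's own z axis and vertical below 0.17 rad and height (world z) of pine_knob above 0.12 m and linear speed of pine below 0.02 m/s and distance of walnut_mid from where it was at the start of the episode below 0.015 m); the robot touches nothing.
It fails at once if the walnut blank is moved by more than 15 mm (distance of walnut_mid from where it was at the start of the episode above 0.015 m).
It fails at once if the pine blank is dropped into the tray (falls freely at more than 0.7 m/s, about 25 mm of fall) (linear speed of pine above 0.7 m/s and horizontal distance between pine_mid and tray below 0.15 m and contact force between the fingers and pine below 0.1 N).
It also fails if it takes over 58 s, if anything falls off the work surface, if the arm or the gripper's body presses on something with over 40 N, if the wrist force passes 120 N, or if a joint passes its speed limit or range.

## Working session

There is one attempt and no reset: what is moved stays moved. The work goes in short steps, Python scripts to look and compute and a tool call to move; the robot and the scene stay as the last step left them, time stands still between calls to the robot, and variables do not carry over. Pictures are saved under pics/ and viewed, and the job is handed in when it is done.

Besides the shell and the picture viewer there is one more tool, called after "Emit:" by a JSON object that holds its "name" and its "arguments". jog_arm: Moves the arm, as the interface text tells. Its arguments: {"type":"object","properties":{"steps":{"type":"array","items":{"type":"array"}},"grip_force":{"type":"number"}},"required":["steps"]}

```bash
mkdir -p pics; ls; cat > h.py <<'E'
from workcell import *
import numpy as np, cv2
def save(n,im,scale=1,crop=None):
    if crop: im=im[crop[1]:crop[3],crop[0]:crop[2]]
    im=cv2.resize(im,None,fx=scale,fy=scale,interpolation=cv2.INTER_CUBIC)
    cv2.imwrite('pics/'+n,cv2.cvtColor(im,cv2.COLOR_RGB2BGR))
def px2w(cam,u,v,d):
    m=camera_model(cam);K=np.array(m['K']);R=np.array(m['R']);t=np.array(m['t'])
    p=np.linalg.inv(K)@np.array([u,v,1.])*d
    return R.T@(p-t)
E
python3 - <<'E'
from h import *
s=get_state();print(s)
for n in ('scene','top','wrist'):
    im,d=get_image(n);save(n+'0.png',im);np.savez(n+'0.npz',im=im,d=d)
    print(n,camera_model(n))
E
```

```text
pics
{'time_s': 0.0, 'q': array([ 1.00370760e+00,  3.81220866e-01,  1.29825771e+00,  7.80251226e-06,
        1.46356772e+00, -2.15305072e-01]), 'joint_vel': array([-5.06379192e-04, -3.83759565e-04, -8.28970292e-04,  1.14315566e-03,
        8.16689526e-05,  2.06649781e-03]), 'effort': array([-7.09721280e-04, -4.48452079e+01, -2.31277585e+01, -2.01501061e-04,
        4.67615027e-03,  3.73656945e-06]), 'ee_pos': array([189.36951935, 516.08359364, 238.6994345 ]), 'ee_rot': array([ 0.69599801,  0.12326017,  0.696395  , -0.12420831]), 'wrist_force': array([ 0.06771023,  0.06608302, -0.2370178 ]), 'moment': array([ 0.00554964, -0.02637421, -0.07642049]), 'finger_gap': 85.3301541247841}
scene {'K': array([[543.24648177,   0.        , 321.07757495],
       [  0.        , 543.24648177, 238.02600544],
       [  0.        ,   0.        ,   1.        ]]), 'R': array([[ 0.71954171,  0.69444781,  0.00140537],
       [ 0.56126265, -0.58034976, -0.59006643],
       [-0.40895473,  0.42536619, -0.80735347]]), 't': array([-388.50291834, -267.59258221, 1469.35025357])}
top {'K': array([[472.92164396,   0
[... 154 characters left out ...]
, -0.99929667, -0.03479378],
       [-0.98815799,  0.01912934, -0.15224278],
       [ 0.15280129,  0.03225273, -0.98773049]]), 't': array([ 30.77201284, 570.84847393, 871.51990503])}
wrist {'K': array([[331.79777918,   0.        , 325.4229147 ],
       [  0.        , 331.79777918, 238.08744863],
       [  0.        ,   0.        ,   1.        ]]), 'mount': array([[ 6.58667527e-04, -2.71779242e-01,  9.62359397e-01,
        -1.35515894e+02],
       [ 9.99999370e-01, -6.95268043e-04, -8.80779609e-04,
        -7.63169500e-02],
       [ 9.08475349e-04,  9.62359372e-01,  2.71778613e-01,
        -6.77464155e+01],
       [ 0.00000000e+00,  0.00000000e+00,  0.00000000e+00,
         1.00000000e+00]])}
```

View pics/scene0.png

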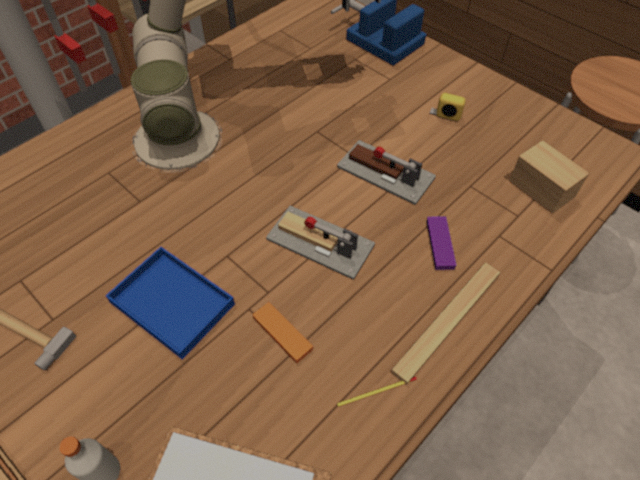

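View pics/top0.png

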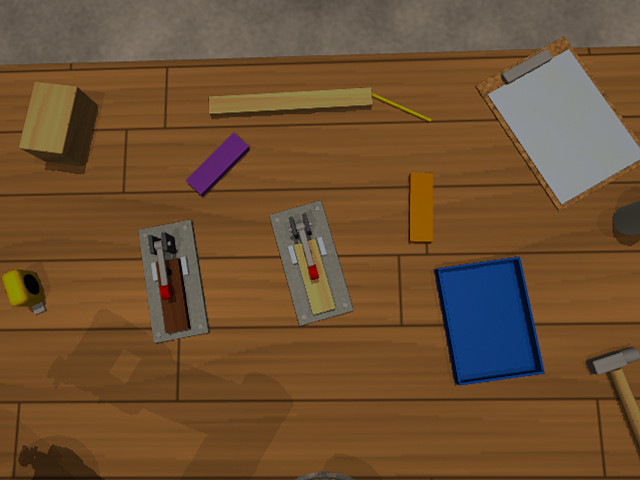

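View pics/wrist0.png

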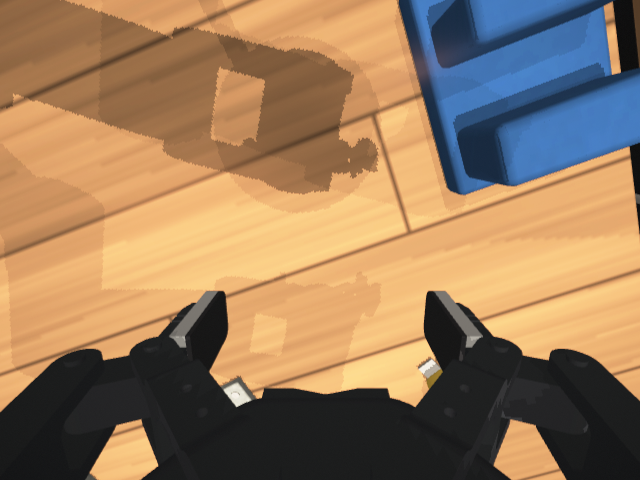

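Scene and top views: the pine jig is at about (312,262) in the top image, with its knob at (313,272) and hinge at (300,228). The walnut jig is at (173,280), and the tray is at (489,320). I'll zoom in.

```bash
python3 - <<'E'
from h import *
z=np.load('top0.npz');im=z['im'];d=z['d']
save('topj.png',im,6,(255,195,360,332))
save('topt.png',im,5,(425,250,550,390))
z=np.load('scene0.npz')
save('scj.png',z['im'],6,(262,200,382,280))
E
```

```text
(no output)
```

View pics/topj.png

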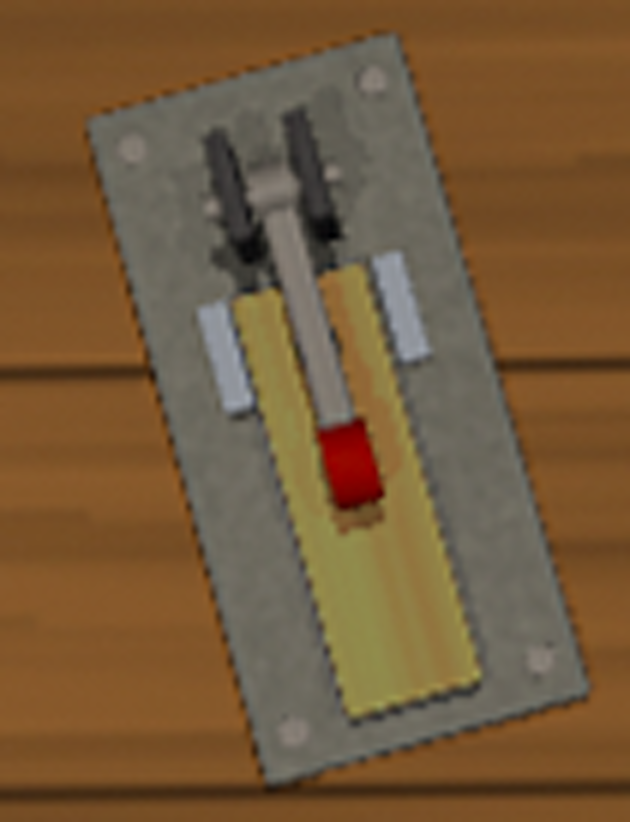

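View pics/topt.png

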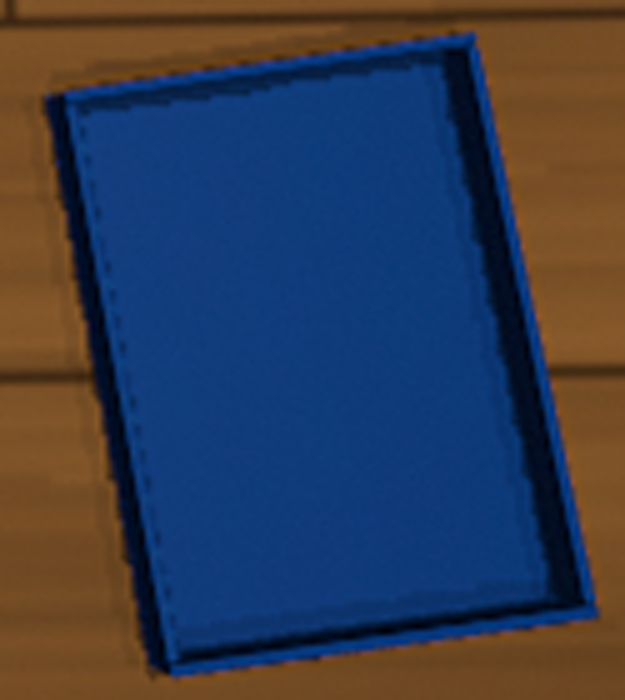

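View pics/scj.png

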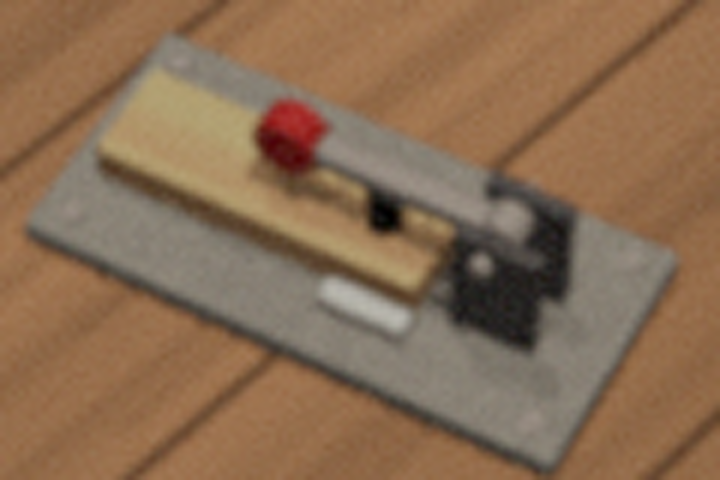

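In the enlarged crop, the pine blank's top corners are at (232,298), (365,265), (350,720) and (482,682), and the knob top is centred at about (350,462). In the tray crop, the outer rim corners are at (47,95), (472,35), (597,612) and (165,675). I'll work these out against the known heights.

```bash
cat >> h.py <<'E'
def onz(cam,u,v,z):
    m=camera_model(cam);K=np.array(m['K']);R=np.array(m['R']);t=np.array(m['t'])
    r=R.T@np.linalg.inv(K)@np.array([u,v,1.]);c=-R.T@t
    return c+r*(z-c[2])/r[2]
E
python3 - <<'E'
from h import *
P=[onz('top',255+u/6-.5,195+v/6-.5,31) for u,v in [(232,298),(365,265),(482,682),(350,720)]]
P=np.array(P);print(P.round(1),'c',P.mean(0))
print('len',np.linalg.norm(P[0]-P[3]),np.linalg.norm(P[1]-P[2]),'w',np.linalg.norm(P[0]-P[1]),np.linalg.norm(P[2]-P[3]))
ax=(P[0]+P[1]-P[2]-P[3]);print('hinge dir deg',np.degrees(np.arctan2(ax[1],ax[0])))
B=np.array([onz('top',255+u/6-.5,195+v/6-.5,12) for u,v in [(90,120),(398,33),(587,692),(268,785)]])
a=B[0]+B[1]-B[2]-B[3];print('base',B.mean(0),np.linalg.norm(B[0]-B[1]),np.linalg.norm(a)/2,np.degrees(np.arctan2(a[1],a[0])))
print('knob top cen',onz('top',255+350/6-.5,195+462/6-.5,66), 'hinge',onz('top',255+272/6-.5,195+190/6-.5,63))
T=np.array([onz('top',425+u/5-.5,250+v/5-.5,32) for u,v in [(47,95),(472,35),(597,612),(165,675)]])
a=T[0]+T[1]-T[2]-T[3]
print('tray',T.round(1),T.mean(0),np.linalg.norm(T[0]-T[1]),np.linalg.norm(T[2]-T[3]),np.linalg.norm(T[0]-T[3]),np.linalg.norm(T[1]-T[2]),np.degrees(np.arctan2(a[1],a[0])))
# scene
print('scene knob cen', onz('scene',262+290/6-.5,200+136/6-.5,60))
Q=np.array([onz('scene',262+u/6-.5,200+v/6-.5,31) for u,v in [(160,72),(98,150),(415,290),(450,235)]])
print(Q.round(1))
# depth
for n in('top','scene'):
    z=np.load(n+'0.npz');d=z['d']
    for (u,v) in ([(313,272),(318,300),(490,320)] if n=='top' else [(310,222),(290,222)]): print(n,u,v,px2w(n,u,v,d[v,u]).round(1))
# tool axes
from scipy.spatial.transform import Rotation as Ro
s=get_state();q=s['ee_rot'];R=Ro.from_quat([q[1],q[2],q[3],q[0]]).as_matrix();print(R.round(3))
E
```

```text
[[549.5  52.6  31. ]
 [559.5   9.   31. ]
 [424.6 -26.1  31. ]
 [413.2  16.2  31. ]] c [486.70616044  12.92383998  31.        ]
len 141.05880928669768 139.44699405080382 w 44.74780152084327 43.7933039829043
hinge dir deg 14.791199270676413
base [516.86933435  20.34828026  12.        ] 107.94304815101488 227.94453776186248 14.630994287667194
knob top cen [492.91911503  14.02420026  66.        ] hinge [579.61128921  37.50138703  63.        ]
tray [[ 497.2 -217.9   32. ]
 [ 517.5 -380.7   32. ]
 [ 303.2 -408.9   32. ]
 [ 282.1 -249.6   32. ]] [ 400.00532351 -314.29164286   32.        ] 164.05757716343527 160.69375727607954 217.4650750776514 216.2084425231922 7.942782708261483
scene knob cen [490.793036    14.24328205  60.        ]
[[415.5  17.1  31. ]
 [426.2 -26.5  31. ]
 [559.6  10.6  31. ]
 [551.6  38.3  31. ]]
top 313 272 [491.4  13.5  74.8]
top 318 300 [440.5   5.8  34.3]
top 490 320 [ 397.6 -326.5    5. ]
scene 310 222 [497.8   7.9  72.8]
scene 290 222 [441.8  -2.3  32.1]
[[-0.001  0.345  0.939]
 [-0.001  0.939 -0.345]
 [-1.    -0.001 -0.   ]]
```

```bash
python3 - <<'E'
from h import *
z=np.load('wrist0.npz');d=z['d'];m=camera_model('wrist');K=np.array(m['K']);M=np.array(m['mount'])
def tl(u,v):
    p=np.linalg.inv(K)@np.array([u,v,1.])*d[v,u];return (M@np.append(p,1))[:3]
for u,v in [(205,300),(222,296),(215,294),(224,320),(210,330),(430,296),(440,296),(428,320)]: print(u,v,d[v,u],tl(u,v).round(1))
E
```

```text
205 300 128.31706 [-18.6 -46.8  -9.9]
222 296 137.40889 [ -9.8 -43.   -7.4]
215 294 133.99124 [-12.7 -44.8  -9.6]
224 320 139.85101 [-10.3 -43.    3.4]
210 330 122.756905 [-26.6 -42.9  -1.7]
430 296 134.7653 [-12.2  42.3  -8.4]
440 296 132.23933 [-14.5  45.5  -9.6]
428 320 138.36365 [-11.6  42.6   2.8]
```

Emit:
{"name": "jog_arm", "arguments": {"steps": [[1,[0,-0.036,0.045],-0.15],[1,[0,-0.073,0.091],-0.3],[1,[0,-0.11,0.137],-0.45],[1,[0,-0.147,0.182],-0.6],[1,[0,-0.184,0.228],-0.609],[1,[0,-0.22,0.274],-0.609],[1,[0,-0.257,0.32],-0.609],[1,[0,-0.294,0.365],-0.609]], "grip_force": 30}}

```text
time_s: 1.15
ee_pos: [431.5, 112.7, 239.3]
ee_rot: [0.701, -0.091, 0.701, 0.091]
wrist_force: [1.1, 0.5, -0.8]
finger_gap: 85.2
```

```bash
cat >> h.py <<'E'
from scipy.spatial.transform import Rotation as Ro
def RT(s):
    q=s['ee_rot'];return Ro.from_quat([q[1],q[2],q[3],q[0]]).as_matrix()
def delta(p):
    s=get_state();R=RT(s);print('pos',s['ee_pos'].round(1),'y-yaw',np.degrees(np.arctan2(R[1,1],R[0,1])).round(2));print('tilt',R[:,0].round(3));return (R.T@(np.array(p)-s['ee_pos'])).round(1)
E
python3 - <<'E'
from h import *
print(delta([491.2,13.9,150]))
E
```

```text
pos [431.5 112.7 239.3] y-yaw 104.72
tilt [ 0.  0. -1.]
[  89.3 -110.7   32.6]
```

Emit:
{"name": "jog_arm", "arguments": {"steps": [[1,[0.03,-0.04,0.012],0],[1,[0.06,-0.08,0.024],0],[1,[0.089,-0.111,0.033],0],[1,[0.089,-0.111,0.033],0],[1,[0.089,-0.111,0.033],0]]}}

```text
time_s: 1.78
ee_pos: [490.9, 16.0, 150.7]
ee_rot: [0.701, -0.091, 0.701, 0.091]
wrist_force: [-0.8, 0.5, 0.4]
finger_gap: 85.3
```

```bash
python3 - <<'E'
from h import *
print(delta([491.2,13.9,52]),get_state()['wrist_force'])
im,d=get_image('wrist');save('wrist1.png',im);np.savez('wrist1.npz',im=im,d=d)
E
```

```text
pos [490.9  16.  150.7] y-yaw 104.74
tilt [ 0.  0. -1.]
[98.7 -2.1 -0.2] [-0.82079383  0.52729135  0.43146798]
```

View pics/wrist1.png

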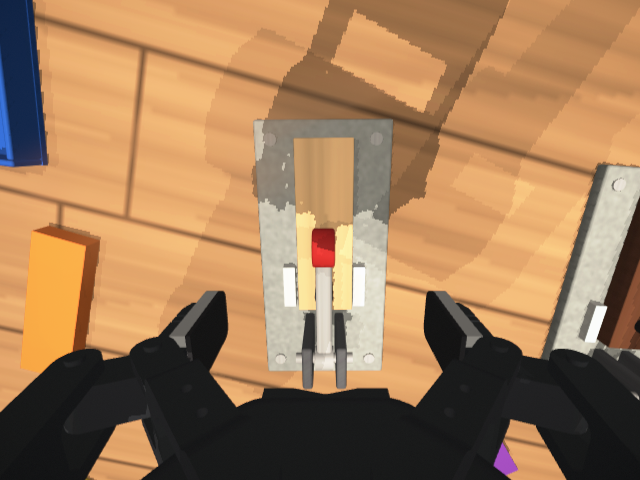

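Wrist view: the jig is square to the jaws, and the knob is at (323,247), almost on the jaw centre line (u≈325). I'll check its position.

```bash
python3 - <<'E'
from h import *
z=np.load('wrist1.npz');d=z['d'];m=camera_model('wrist');K=np.array(m['K']);M=np.array(m['mount'])
im=z['im'].astype(int)
mask=(im[...,0]>120)&(im[...,1]<60)&(im[...,2]<60);mask[:200]=0;mask[300:]=0
ys,xs=np.nonzero(mask);print(xs.min(),xs.max(),ys.min(),ys.max(),xs.mean(),ys.mean())
s=get_state();R=RT(s)
P=[]
for u,v in zip(xs,ys):
    p=np.linalg.inv(K)@np.array([u,v,1.])*d[v,u];P.append(R@(M@np.append(p,1))[:3]+s['ee_pos'])
P=np.array(P);h=np.array([.967,.254,0]);l=np.array([-.254,.967,0])
print(P.min(0),P.max(0));a=P@h;b=P@l;print('along',np.percentile(a,[1,50,99]),'across',np.percentile(b,[1,50,99]),'z',np.percentile(P[:,2],[1,99]))
print('tcp along',s['ee_pos']@h,s['ee_pos']@l,'est', np.array([491.2,13.9,0])@h,np.array([491.2,13.9,0])@l, 'pine mid',np.array([486.7,12.9,0])@l)
E
```

```text
312 334 230 266 322.78433889602053 247.8793324775353
[425.22130168  -1.72796164  61.69030801] [506.32010668  23.65638117 286.49958601]
along [468.17024303 477.26321045 492.41681938] across [-118.99251587 -111.53316841 -104.10861955] z [62.70839171 75.90752529]
tcp along 478.82706163948376 -108.99822499553872 est 478.52099999999996 -111.3235 pine mid -111.1475
```

Emit:
{"name": "jog_arm", "arguments": {"steps": [[1,[0.03,-0.002,0],0],[1,[0.06,-0.002,0],0],[1,[0.09,-0.002,0],0],[1,[0.097,-0.002,0],0],[0,[0.097,-0.002,0],0],[-0.5,[0.097,-0.002,0],0],[-1,[0.097,-0.002,0],0],[-1,[0.097,-0.002,0],0]], "grip_force": 30}}

```text
time_s: 2.82
ee_pos: [491.6, 14.1, 53.9]
ee_rot: [0.702, -0.09, 0.701, 0.091]
wrist_force: [-0.2, 6.9, 7.2]
finger_gap: 15.4
```

Emit:
{"name": "jog_arm", "arguments": {"steps": [[-1,[0,0,0],0],[-1,[0,0,0],0],[-1,[0,0,0],0],[-1,[0,0,0],0]]}}

```text
time_s: 3.32
ee_pos: [491.6, 14.2, 53.9]
ee_rot: [0.702, -0.091, 0.701, 0.091]
wrist_force: [-0.0, 3.7, 5.2]
finger_gap: 15.5
```

Emit:
{"name": "jog_arm", "arguments": {"steps": [[-1,[-0.008,0,0.0005],0],[-1,[-0.0155,0,0.0015],0],[-1,[-0.023,0,0.003],0],[-1,[-0.031,0,0.0055],0],[-1,[-0.038,0,0.0085],0],[-1,[-0.045,0,0.012],0],[-1,[-0.052,0,0.0165],0],[-1,[-0.058,0,0.021],0]]}}

```text
time_s: 4.32
ee_pos: [511.2, 19.5, 111.5]
ee_rot: [0.701, -0.09, 0.702, 0.091]
wrist_force: [-0.7, 5.3, -6.8]
finger_gap: 15.2
```

```bash
python3 - <<'E'
from h import *
im,d=get_image('scene');save('s2.png',im,5,(262,180,392,280))
E
```

```text
(no output)
```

View pics/s2.png

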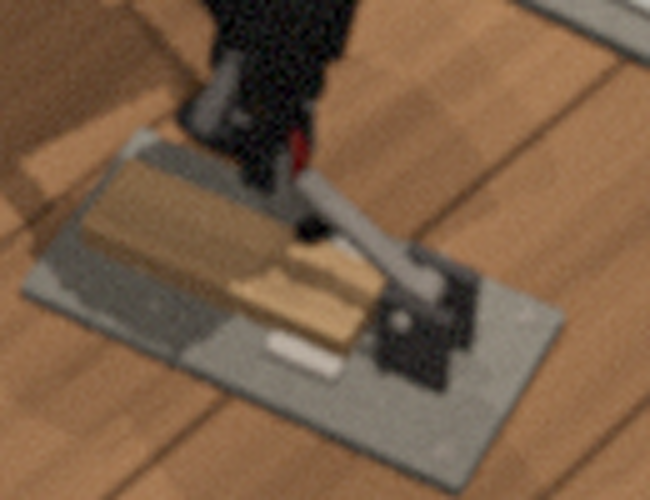

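The scene view shows the finger lifted to about 40° in the grip, at about (300,160) in the crop, with the blank still in place. I'll continue the arc.

Emit:
{"name": "jog_arm", "arguments": {"steps": [[-1,[-0.0055,0,0.005],0],[-1,[-0.011,0,0.011],0],[-1,[-0.016,0,0.0175],0],[-1,[-0.02,0,0.024],0],[-1,[-0.0235,0,0.031],0],[-1,[-0.0265,0,0.038],0],[-1,[-0.029,0,0.0455],0],[-1,[-0.0305,0,0.0535],0]]}}

```text
time_s: 5.38
ee_pos: [563.5, 33.5, 142.9]
ee_rot: [0.701, -0.09, 0.701, 0.091]
wrist_force: [-2.4, 6.7, 3.0]
finger_gap: 15.3
```

Emit:
{"name": "jog_arm", "arguments": {"steps": [[-1,[-0.001,0,0.008],0],[-1,[-0.0015,0,0.0155],0],[-1,[-0.001,0,0.0235],0],[-1,[0,0,0.031],0],[-1,[0.0015,0,0.0385],0],[-1,[0.0035,0,0.046],0],[-1,[0.0035,0,0.046],0],[-1,[0.0035,0,0.046],0]]}}

```text
time_s: 6.38
ee_pos: [608.5, 45.6, 139.6]
ee_rot: [0.702, -0.09, 0.7, 0.091]
wrist_force: [-0.5, 9.2, 2.0]
finger_gap: 15.2
```

Emit:
{"name": "jog_arm", "arguments": {"steps": [[-0.4,[0,0,0],0],[0,[0,0,0],0],[0.5,[0,0,0],0],[1,[0,0,0],0],[1,[-0.03,0,0],0],[1,[-0.08,0,0],0],[1,[-0.11,0,0],0],[1,[-0.11,0,0],0]]}}

```text
time_s: 7.38
ee_pos: [608.7, 44.2, 250.7]
ee_rot: [0.703, -0.091, 0.7, 0.09]
wrist_force: [-0.0, 0.6, -1.4]
finger_gap: 85.3
```

```bash
python3 - <<'E'
from h import *
im,d=get_image('scene');save('s3.png',im,5,(262,180,392,280))
im,d=get_image('wrist');save('w3.png',im)
im,d=get_image('top');save('t3.png',im,5,(255,195,360,332));np.savez('top3.npz',im=im,d=d)
print(delta([486.7,12.9,200]))
E
```

```text
pos [607.6  44.3 246.9] y-yaw 104.73
tilt [-0.002  0.    -1.   ]
[  47.2    0.4 -124.8]
```

View pics/s3.png

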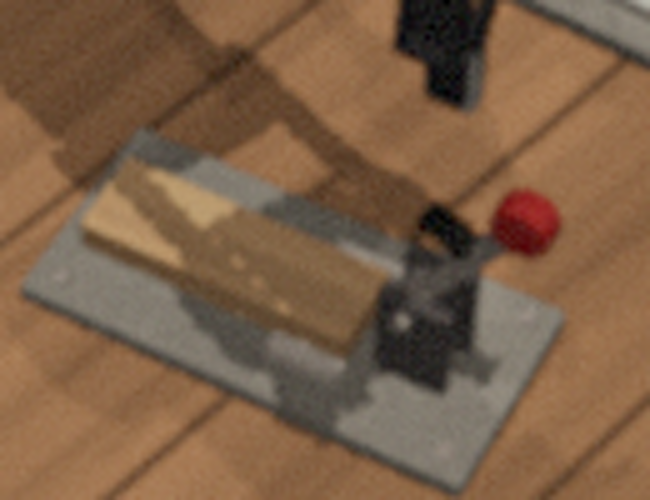

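View pics/w3.png

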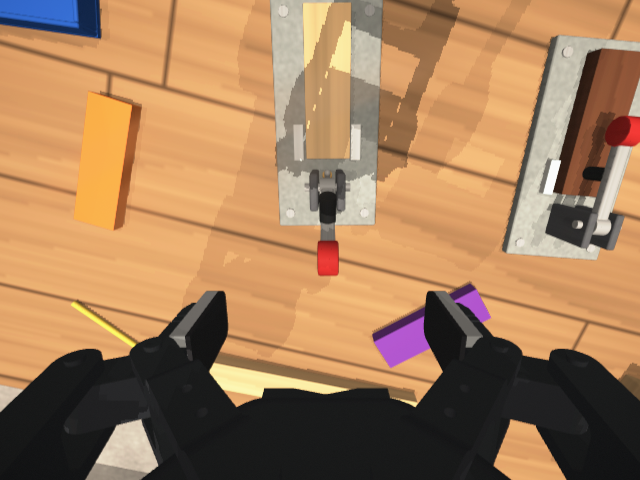

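View pics/t3.png

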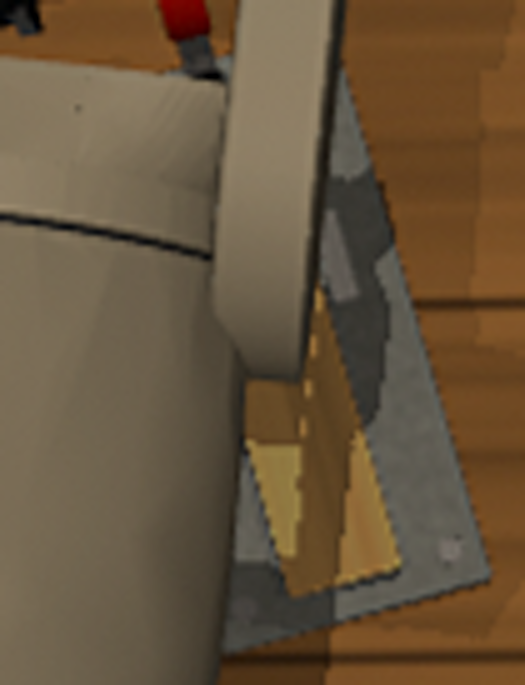

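The finger stands open: the red knob is at (525,222) in the scene crop, beyond the hinge. The blank has not moved. I'll go above the blank.

Emit:
{"name": "jog_arm", "arguments": {"steps": [[1,[0,0,-0.04],0],[1,[0,0,-0.08],0],[1,[0.04,0,-0.115],0],[1,[0.09,0,-0.125],0],[1,[0.13,0,-0.125],0],[1,[0.13,0,-0.125],0],[1,[0.13,0,-0.125],0]]}}

```text
time_s: 8.4
ee_pos: [487.8, 12.4, 119.2]
ee_rot: [0.702, -0.091, 0.701, 0.091]
wrist_force: [0.8, 0.0, -0.7]
finger_gap: 85.1
```

```bash
python3 - <<'E'
from h import *
s=get_state();im,d=get_image('wrist');save('w4.png',im)
print(delta([486.7,12.9,22]))
R=RT(s);m=camera_model('wrist');K=np.array(m['K']);M=np.array(m['mount'])
# project expected blank corners
c=np.array([486.7,12.9,31]);h=np.array([.9673,.2537,0]);l=np.array([-.2537,.9673,0])
for a,b in[(70,22.5),(70,-22.5),(-70,22.5),(-70,-22.5)]:
    p=R.T@(c+a*h+b*l-s['ee_pos']);q=np.linalg.inv(M)@np.append(p,1);print((K@q[:3]/q[2])[:2].round(1))
E
```

```text
pos [488.   12.4 119.6] y-yaw 104.75
tilt [ 0.002 -0.    -1.   ]
[97.6  0.9 -1.3]
[357.2 331.6]
[298.1 331.5]
[362.8 139.7]
[293.2 139.7]
```

View pics/w4.png

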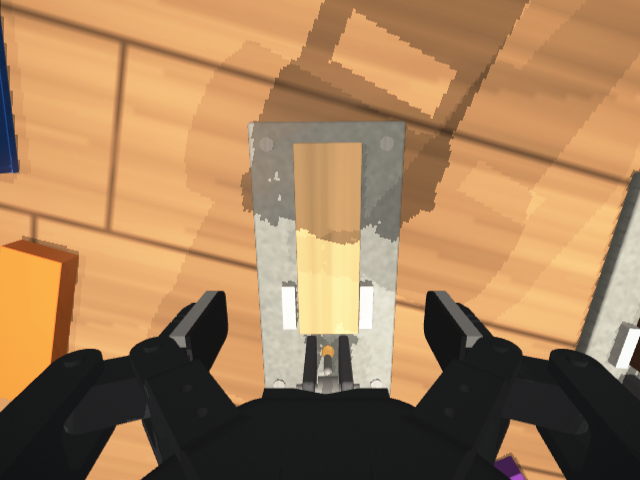

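The blank's corners are at (293,143), (361,142), (298,334) and (358,333), within 3 px of the prediction. Descending to grasp.

Emit:
{"name": "jog_arm", "arguments": {"steps": [[1,[0.03,0.001,0],0],[1,[0.06,0.001,0],0],[1,[0.08,0.001,0],0],[1,[0.09,0.001,0],0],[1,[0.095,0.001,0],0],[1,[0.095,0.001,0],0]]}}

```text
time_s: 9.2
ee_pos: [487.3, 13.4, 23.8]
ee_rot: [0.702, -0.091, 0.701, 0.091]
wrist_force: [0.6, 0.2, 0.8]
finger_gap: 85.6
```

Emit:
{"name": "jog_arm", "arguments": {"steps": [[0.5,[0,0,0],0],[0.2,[0,0,0],0],[-0.2,[0,0,0],0],[-1,[0,0,0],0],[-1,[0,0,0],0],[-1,[0,0,0],0]], "grip_force": 40}}

```text
time_s: 9.95
ee_pos: [487.2, 13.4, 23.9]
ee_rot: [0.702, -0.091, 0.701, 0.091]
wrist_force: [-0.7, -0.0, 5.8]
finger_gap: 44.0
```

```bash
python3 - <<'E'
from h import *
im,d=get_image('wrist');save('w5.png',im)
im,d=get_image('scene');save('s5.png',im,5,(262,180,392,280))
s=get_state();print(s['ee_pos'],s['wrist_force'],s['finger_gap'])
E
```

```text
[487.12911972  13.41327798  23.84560201] [-0.41744492 -1.00990089  6.19313064] 43.7260978516871
```

View pics/w5.png

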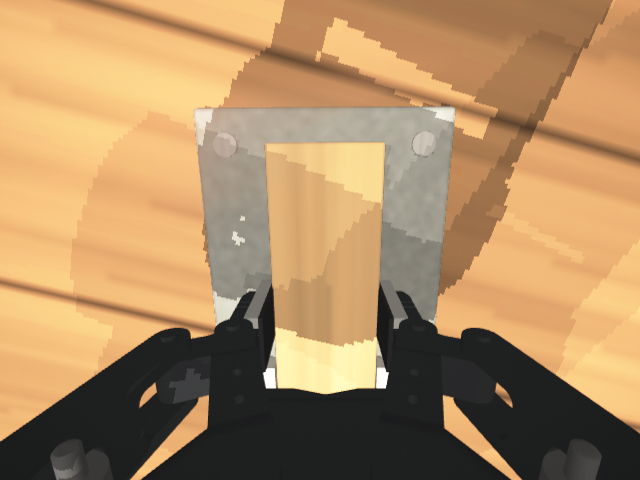

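View pics/s5.png

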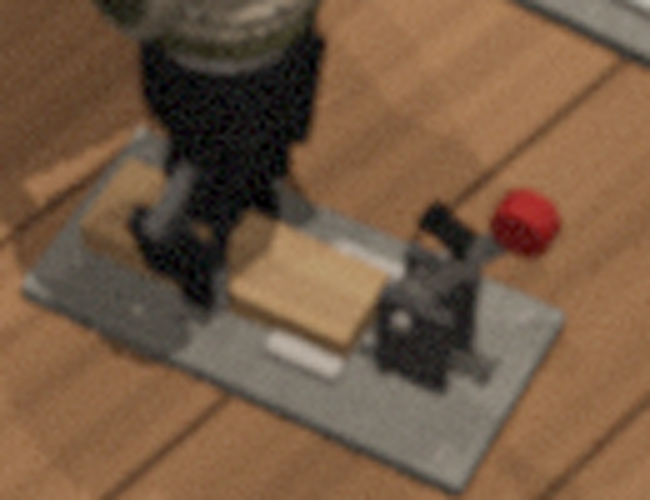

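Gripped at a gap of 44 mm with the blank in place. Lifting.

Emit:
{"name": "jog_arm", "arguments": {"steps": [[-1,[-0.005,0,0],0],[-1,[-0.015,0,0],0],[-1,[-0.03,0,0],0],[-1,[-0.05,0,0],0],[-1,[-0.07,0,0],0],[-1,[-0.09,0,0],0],[-1,[-0.1,0,0],0],[-1,[-0.1,0,0],0]]}}

```text
time_s: 11.05
ee_pos: [487.0, 13.5, 123.8]
ee_rot: [0.702, -0.091, 0.701, 0.091]
wrist_force: [-0.6, -0.2, -1.6]
finger_gap: 44.1
```

```bash
python3 - <<'E'
from h import *
im,d=get_image('wrist');save('w6.png',im)
print(delta([400,-314.3,122]));s=get_state();print(s['finger_gap'],s['wrist_force'])
E
```

```text
pos [486.7  13.5 123.1] y-yaw 104.73
tilt [-0.  0. -1.]
[   1.2 -295.  -167.3]
43.988514440675914 [ 0.21235576  0.0602758  -0.49835246]
```

View pics/w6.png

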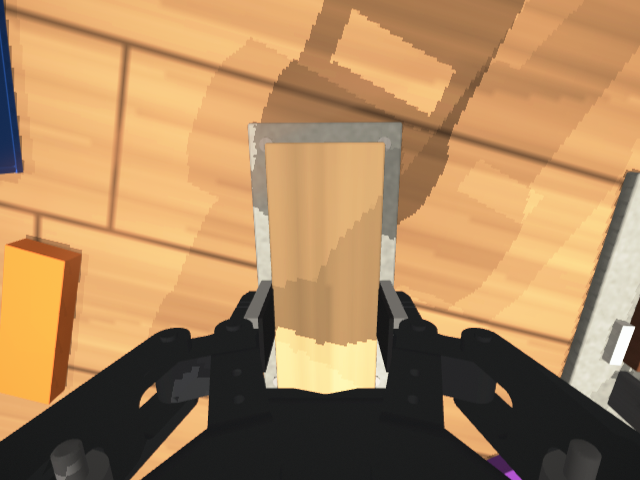

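The blank is held level, with its position in the hand unchanged (far end still at v≈143). Moving to the tray.

Emit:
{"name": "jog_arm", "arguments": {"steps": [[-1,[0,-0.02,-0.011],0.01],[-1,[0,-0.06,-0.034],0.03],[-1,[0,-0.11,-0.062],0.05],[-1,[0,-0.16,-0.091],0.07],[-1,[0,-0.21,-0.119],0.09],[-1,[0,-0.255,-0.145],0.11],[-1,[0,-0.285,-0.162],0.12],[-1,[0,-0.295,-0.167],0.12]]}}

```text
time_s: 12.1
ee_pos: [399.7, -315.7, 122.4]
ee_rot: [0.705, -0.047, 0.706, 0.048]
wrist_force: [0.3, 0.6, -1.2]
finger_gap: 43.9
```

Emit:
{"name": "jog_arm", "arguments": {"steps": [[-1,[0,0,0],0],[-1,[0,0,0],0],[-1,[0.01,0,0],0],[-1,[0.025,0,0],0],[-1,[0.04,0,0],0],[-1,[0.05,0,0],0],[-1,[0.05,0,0],0],[-1,[0.05,0,0],0]]}}

```text
time_s: 13.1
ee_pos: [400.7, -314.3, 73.7]
ee_rot: [0.706, -0.049, 0.705, 0.048]
wrist_force: [-0.7, -0.2, -0.8]
finger_gap: 43.8
```

```bash
python3 - <<'E'
from h import *
im,d=get_image('wrist');save('w7.png',im)
im,d=get_image('top');save('t7.png',im)
print(delta([400,-314.3,17]));s=get_state();print(s['finger_gap'],s['wrist_force'])
E
```

```text
pos [ 400.6 -314.5   73.8] y-yaw 97.87
tilt [ 0.001 -0.001 -1.   ]
[56.8  0.3 -0.6]
44.04179137505673 [ 0.3032739   0.55993022 -0.7178541 ]
```

View pics/w7.png

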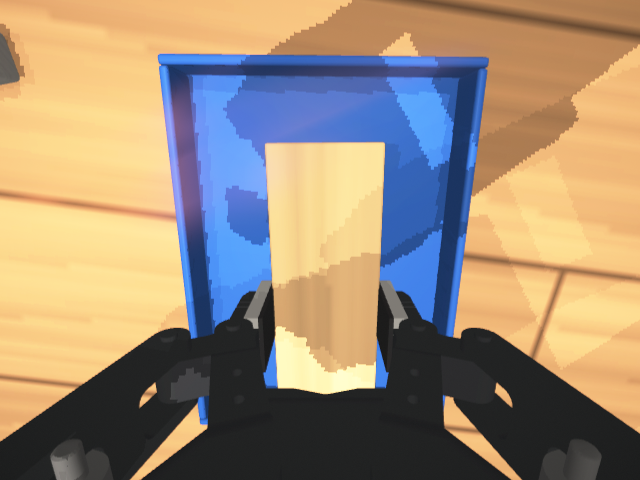

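View pics/t7.png

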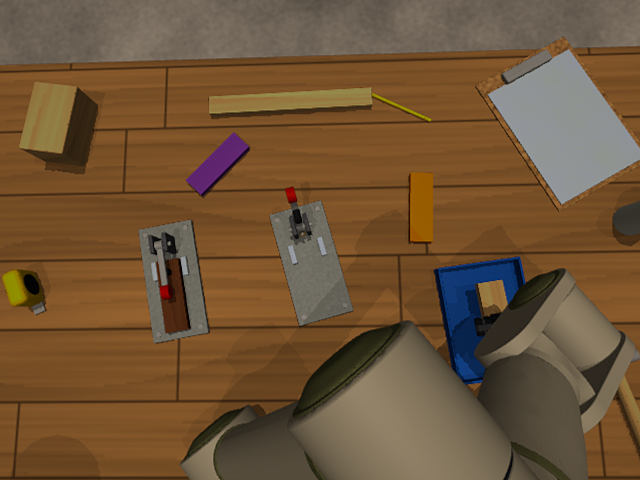

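The blank is centred over the tray and parallel to its walls. In the top view the pine finger is open (red knob at (290,195)) and the walnut blank is untouched. Lowering.

Emit:
{"name": "jog_arm", "arguments": {"steps": [[-1,[0.015,0,0],0],[-1,[0.03,0,0],0],[-1,[0.042,0,0],0],[-1,[0.05,0,0],0],[-1,[0.053,0,0],0],[-1,[0.055,0,0],0],[-1,[0.055,0,0],0],[-1,[0.055,0,0],0]]}}

```text
time_s: 14.2
ee_pos: [400.5, -314.4, 18.6]
ee_rot: [0.706, -0.049, 0.705, 0.048]
wrist_force: [0.2, -0.3, -1.0]
finger_gap: 43.6
```

Emit:
{"name": "jog_arm", "arguments": {"steps": [[-1,[0.001,0,0],0],[-1,[0.002,0,0],0],[-1,[0.002,0,0],0]]}}

```text
time_s: 14.58
ee_pos: [400.5, -314.4, 16.8]
ee_rot: [0.706, -0.049, 0.705, 0.048]
wrist_force: [-1.5, 1.4, 5.5]
finger_gap: 44.2
```

Contact with the floor (5.5 N, TCP z at 16.8, as predicted). Releasing and retreating.

Emit:
{"name": "jog_arm", "arguments": {"steps": [[0.2,[0,0,0],0],[0.5,[0,0,0],0],[0.6,[0,0,0],0],[0.6,[-0.005,0,0],0],[0.6,[-0.03,0,0],0],[0.6,[-0.07,0,0],0],[0.6,[-0.12,0,0],0],[0.6,[-0.15,0,0],0]]}}

```text
time_s: 15.58
ee_pos: [400.7, -314.5, 169.0]
ee_rot: [0.706, -0.049, 0.705, 0.048]
wrist_force: [-0.0, -0.8, -0.1]
finger_gap: 68.2
```

Emit:
{"name": "jog_arm", "arguments": {"steps": [[0.6,[0,0.03,0],0],[0.6,[0,0.08,0],0],[0.6,[0,0.13,0],0],[0.6,[0,0.18,0],0],[0.6,[0,0.2,0],0],[0.6,[0,0.2,0],0]]}}

```text
time_s: 16.32
ee_pos: [372.9, -115.3, 166.7]
ee_rot: [0.706, -0.049, 0.705, 0.049]
wrist_force: [-0.5, -0.4, -0.3]
finger_gap: 68.5
```

```bash
python3 - <<'E'
from h import *
s=get_state();print(s['ee_pos'],s['finger_gap'],s['time_s'])
im,d=get_image('scene');save('s8.png',im)
imt,dt=get_image('top');save('t8.png',imt);save('t8c.png',imt,5,(425,250,550,390))
np.savez('f.npz',a=imt,b=dt,c=im,d=d)
E
```

```text
[ 372.87027098 -115.25884409  166.7266845 ] 68.53628179337755 16.325
```

View pics/s8.png

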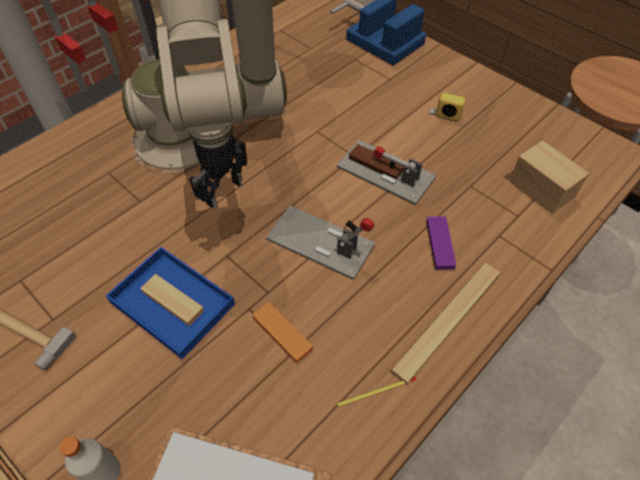

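View pics/t8.png

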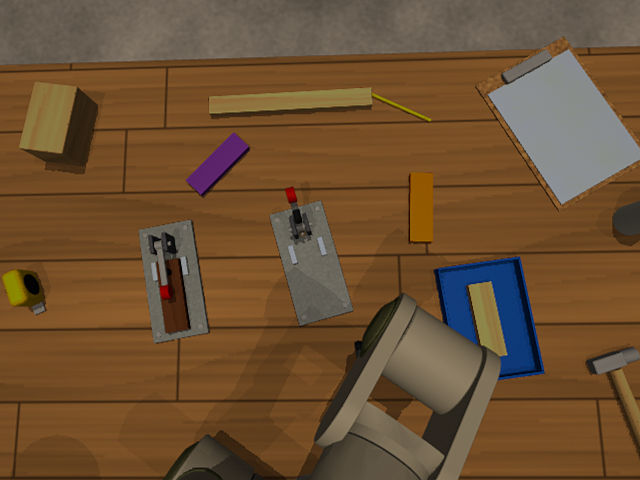

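View pics/t8c.png

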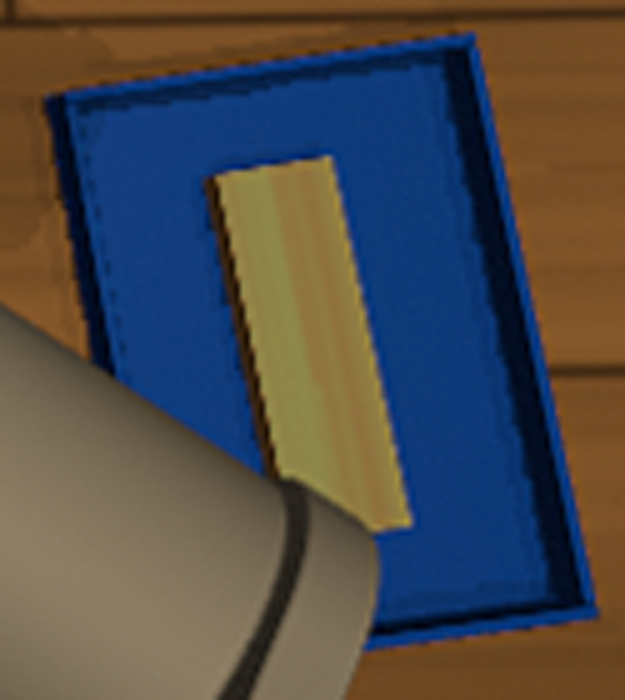

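The pine blank lies flat in the middle of the tray, at (487,318) in the top view. The pine finger is open, and the walnut blank and its finger look unchanged. I'll check the numbers and hand in.

```bash
python3 - <<'E'
from h import *
f=np.load('f.npz');o=np.load('top0.npz')
P=np.array([onz('top',425+u/5-.5,250+v/5-.5,24) for u,v in [(215,176),(332,156),(412,525)]]);print('pine centre',(P[0]+P[2])/2)
for u,v in [(480,295),(485,305),(500,345)]: print('top z',px2w('top',u,v,f['b'][v,u]).round(1))
w=(slice(255,345),slice(135,210));print('walnut diff',np.abs(f['a'][w].astype(int)-o['im'][w]).mean())
c=f['c'].astype(int);m=(c[...,0]>120)&(c[...,1]<50)&(c[...,2]<50);m[:,:355]=0;m[:210]=0;m[240:]=0;m[:,380:]=0
ys,xs=np.nonzero(m);Q=np.array([px2w('scene',u,v,f['d'][v,u]) for u,v in zip(xs,ys)]);print('knob',np.median(Q,0).round(1))
hand_in()
E
```

```text
pine centre [ 399.93264918 -314.5081838    24.        ]
top z [ 445.6 -304.    25.9]
top z [ 426.6 -312.8   23.8]
top z [ 351.8 -335.2   24.6]
walnut diff 1.1149135802469137
knob [625.5  48.1 148.9]
the job is handed in; nothing more can be done
```

I swung the pine jig's finger open by its knob and set the pine blank down flat in the blue tray. I handed the job in at about 16.5 s. `hand_in` reports no verdict, so these are my own last checks:

- **Blank:** its centre measured (399.9, -314.5) mm, against a tray centre of (400, -314). Its top surface read 24–26 mm at three points, where 24 mm means flat on the floor. I released it only after feeling contact with the tray floor (5.5 N).
- **Pine finger:** it stands open, with the visible surface of the knob at about 149 mm. Before I gripped the blank, pictures showed the finger open and the blank still in its place.
- **Walnut jig:** the picture is essentially unchanged from the start (mean difference about 1 grey level).
- **Robot:** the gripper was clear of everything, about 167 mm above the bench.

No check failed or disagreed.

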